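# Set up the label-roll spindle in its sprung post holder

### The arm

A 6-joint arm with a two-finger parallel gripper is mounted at the origin on a cart in front of the work surface, level with it; the furniture and walls round the work are solid. World frame = base frame: x ahead of the robot, y to its left, z up, the work surface at z = 0. Lengths are in m, angles in rad, forces in N, time in s.
With the tool pointing down it reaches from about 0.35 to 0.775 m from the base axis. Payload 7.3 kg.
Tool frame: the origin (TCP) lies midway between the tips of the shut fingers; the grasp point (between the pads) lies 19 mm behind it; z points along the fingers, y is the line along which they close (so a half turn about z gives the same grasp; the last joint's range is limited). The gripper opens to 92 mm and grips with 3 to 60 N. Pads are 19 mm wide; open, the fingers measure 130 mm over their backs; the gripper's body (75 mm by 190 mm) begins 47 mm behind the grasp point.
Start: joints at [1.17, 0.342, 1.524, -0, 1.275, -0.146], TCP at [0.132, 0.508, 0.193] pointing down, gripper open.
Joint ranges: [-2.53, 2.53], [-0.77, 2.02], [0.04, 2.7], [-1, 4.14], [0.28, 2.66], [-3.11, 3.11]. Speed limits (rad/s): [2.57, 2.57, 3.14, 3.14, 3.14, 3.14].

### API

Orientations are given as a rotation vector (axis times angle).
In Python, from plant import arm, optics gives the robot as it stands.
- The arm moves only by the shell command python3 -m pendant 'ROWS' [FORCE]. ROWS is a JSON object of lists of equal length, an entry for each row: "delta_pos": the shift along the tool's x, y, z normalised to -1 to 1, where 1 is 50 cm, a list of three; "rot": the turn, a rotation vector about the tool's x, y, z normalised to -1 to 1, where 1 is 30 degrees, a list of three; "hand": the closure, from -1 (fully open) to 1 (shut). In form: {"delta_pos": [[tx, ty, tz], ...], "rot": [[rx, ry, rz], ...], "hand": [hand, ...]}. A call has 1 to 20 rows; each row is the pose to reach, as a shift and turn from the pose commanded when the call began, along the tool's axes at that moment; what a row does not reach only later rows make up. A row lasts 1/10 s, in which the tool goes at most 50 mm and 8.59 degrees, less where a joint would pass 70% of its speed; a pose out of reach is approached as far as the arm can. A call with a number of a shift or a turn outside -1 to 1 is refused whole. A call with a gripper value outside its range is refused whole. The fingers move at their own pace and stop on an object; FORCE is the grip in N (left out, the last holds). Time passes only in rows, so rows that repeat a pose let the fingers close. It gives the time, the measured TCP pose, the force, the opening and the grip force at its end, in the units of the state.
- arm.get_obs(): the state, without advancing time (a new reading comes with each control period).
- optics.snapshot(name): name is "scene" or "top" or "wrist"; returns the picture (400x640x3 uint8, red, green, blue); there is no depth.
- optics.get_calibration(name): a dict with "mtx" (3x3 intrinsics, pixels), "extrinsics" (4x4, takes a point from camera to world coordinates). Camera axes: x right, y down, z forward; pixel columns grow to the right and rows downward; lengths in m; the calibration is good to about 2 mm. A picture is of the moment at which its call begins: read the wrist's pose just before it. get_calibration takes no time and is no camera call; for the wrist camera it gives the pose at the moment of the call.
- arm.finish_job(): hands the job in; it is judged then, once.
The state is a dict: "t": time; "qpos": joint angles; "joint_velocities": joint speeds; "tau": joint torques, N m; "position": TCP position; "tool_rot": TCP orientation; "ft_force": force on the tool from outside, world axes, zero at the start; "ft_torque": the same for the moment, N m; "grip_width": opening from 0.0 (shut) to 1.0 (fully open); "grip_force": force on a finger pad.
Only numpy, scipy, OpenCV 4.12 (cv2) and the standard library are available. Lean on these libraries where they do the work, as an engineer would, in place of code of your own. Each camera call takes 0.05 s, during which the arm holds its last target. There are 200 camera calls.

### The job

Set up the label dispenser: take the spindle rod with the orange top out of the wooden stand and push it gently, chamfered end down, into the aluminium post holder, past the side spring plunger and on down until it is fully home on the sprung seat inside, never jamming it or letting it bear on the seat with more than 20 N. Then slip the roll of labels over the standing rod so that it lies flat on the holder, let go, and leave the other things on the bench where they are.

Things in the scene. Friction and masses are not known exactly. Their poses are not given: they have to be found in the camera images.
- rod: Spindle rod, round, 16 mm diameter, 130 mm long, 0.1 kg, steel with the top 36 mm in orange plastic. Origin at the centre of its lower end, z along the rod to the orange end. The lower end has a 3.5 x 4 mm chamfer, the orange end a 3 mm one. It starts upright in the stand's hole, its lower end 8 mm above the bench, so that 98 mm stand clear of the stand.
- stand: Fixed beech parking block, 85 x 85 x 40 mm, with one upright hole 18.5 mm wide and 32 mm deep in its middle. Origin at the centre of its underside.
- holder: Fixed post holder: dark steel base plate 96 x 96 x 10 mm carrying an aluminium block 44 x 44 mm whose top lies 100 mm above the bench. Origin at the centre of the underside, on the bore's upright axis; z up; +x towards the brass plunger barrel, which with its black knob reaches 60 mm out at 75 mm height.
- bore_mouth (a point): Centre of the bore's mouth, on the block's top face. The bore is 18 mm wide, its edge chamfered 3 mm. A rod that is fully home has its lower end 18 to 53 mm above the bench (48 to 83 mm of it stand above the block), as the stop inside is set differently each time: only the push tells where.
- plunger (a joint): Side spring plunger, round nose, 1500 N/m with 6 N preload: 0 with the bore empty (nose 4 mm inside the bore, 75 mm above the bench), 0.001 to 0.003 m when the rod has pushed it back. Sliding the rod past it takes a nearly steady push of some 5 to 12 N; its side pressure then keeps the rod where it was left.
- seat (a joint): Sprung seat pad on the depth stop in the bore: 0 when nothing presses it, 0.004 m when the rod has pushed it right down on its hard end (force then rises steeply). Its spring pushes back with under 2 N, less than the plunger's grip.
- roll: Roll of white labels on a cardboard core, a ring of 60 mm outer diameter, 26 mm bore, 60 mm high, 0.1 kg, lying flat (axis upright). Origin at the centre of its underside, z along its axis.
- tags: Bystander: buff block of tags 95 x 48 x 19 mm. Origin under its centre.
- blue_box: Bystander: small blue card box 72 x 51 x 35 mm. Origin under its centre.
- grey_tape: Bystander: roll of grey tape, 101 mm wide, 48 mm high. Origin under its centre.
There are look-alikes about, which are no part of the job. Of the things that look like the holder, the largest one is meant.

How it is judged:
By the outcome, as a careful person would: the job done as asked, in the order asked, and still so for the second after the job is handed in, with the robot touching nothing.
It also fails if it takes over 72 s, if anything falls off the work surface, if the arm or the gripper's body presses on something with over 40 N, if the wrist force passes 120 N, or if a joint passes its speed limit or range.

## Working session

There is one attempt and no reset: what is moved stays moved. The work goes in short steps, Python scripts to look and compute and a shell command to move; the robot and the scene stay as the last step left them, time stands still between calls to the robot, and variables do not carry over. Pictures are saved under pics/ and viewed, at most 10 in all, crops included, and the job is handed in when it is done.

```bash
mkdir -p pics
cat > h.py <<'E'
import numpy as np, cv2
from scipy.spatial.transform import Rotation as R
from plant import arm, optics
def snap(n,f=None):
    c=optics.get_calibration(n); im=np.array(optics.snapshot(n))
    if f: cv2.imwrite('pics/'+f,im[:,:,::-1])
    return im,np.array(c['mtx']),np.array(c['extrinsics'])
def ray(K,E,u,v,z):
    d=E[:3,:3]@np.linalg.solve(K,[u,v,1.]); o=E[:3,3]
    return o+d*(z-o[2])/d[2]
def proj(K,E,p):
    c=np.linalg.inv(E)@np.r_[p,1]; q=K@c[:3]; return q[:2]/q[2]
def tool(dw):  # world shift -> normalised tool shift
    o=arm.get_obs(); return R.from_rotvec(o['tool_rot']).inv().apply(dw)/0.5
E
python3 - <<'E'
from h import *
o=arm.get_obs(); print(o)
for n in('scene','top'):
    im,K,E=snap(n,n+'0.png'); print(n,K,E)
E
```

```text
{'t': 0.0, 'qpos': array([ 1.17002552e+00,  3.42710345e-01,  1.52502726e+00,  2.54771201e-05,
        1.27541005e+00, -1.45990912e-01]), 'joint_velocities': array([ 5.90666307e-04,  6.01993567e-04, -4.21940262e-04, -1.36442727e-03,
        4.68383873e-06, -3.09070740e-04]), 'tau': array([ 1.46714825e-03, -4.31227648e+01, -2.44226611e+01,  7.17929564e-02,
        5.58107521e-02, -1.08032889e-04]), 'position': array([0.13209823, 0.50762656, 0.19194786]), 'tool_rot': array([-3.99080907e-01, -3.11569386e+00,  2.34120856e-03]), 'ft_force': array([-0.43160173, -0.46975633,  0.9310889 ]), 'ft_torque': array([-0.04272893, -0.03087958, -0.01669295]), 'grip_force': 0.0, 'grip_width': 1.0001406865533566}
scene [[369.93506914   0.         320.18483931]
 [  0.         369.93506914 193.75706303]
 [  0.           0.           1.        ]] [[ 5.39036327e-01 -5.79456447e-01  6.11285583e-01  3.26091371e-02]
 [-8.42282516e-01 -3.70819272e-01  3.91220181e-01 -3.67041025e-01]
 [-1.85812943e-05 -7.25757048e-01 -6.87951093e-01  7.10152726e-01]
 [ 0.00000000e+00  0.00000000e+00  0.00000000e+00  1.00000000e+00]]
top [[463.33239653   0.         315.28952972]
 [  0.         463.33239653 198.58033805]
 [  0.           0.           1.        ]] [[-0.02406663 -0.99526446  0.09417779  0.50076524]
 [-0.99929532  0.02666392  0.02641785 -0.01600507]
 [-0.0288039  -0.09347564 -0.99520482  1.2424932 ]
 [ 0.          0.          0.          1.        ]]
```

View pics/scene0.png

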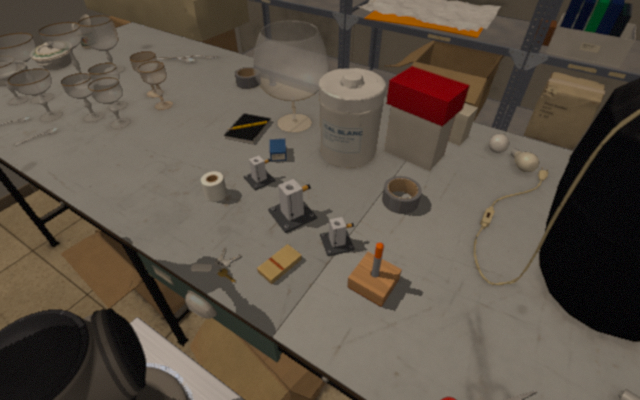

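View pics/top0.png

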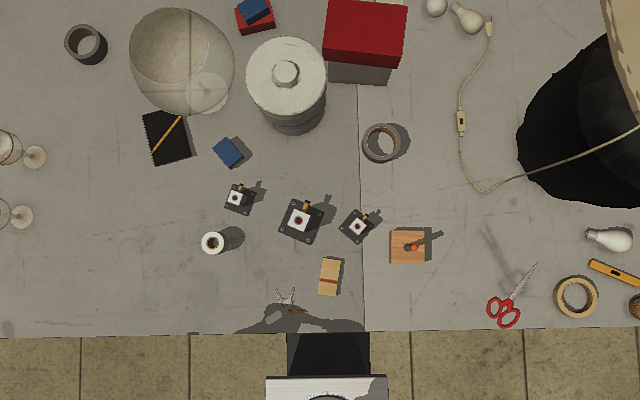

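The pictures show three holders in the top view, at (239,198), (301,220) and (357,226). The one at (301,220) is the largest. The rod is in the stand at (410,247). The roll is white with a cardboard core at (213,242). The things it could be confused with are the grey tape at (381,143), the buff tape at (577,297) and the dark ring at (86,43). Next I'll measure positions and take one close crop to check the choice.

Run:
```python
from h import *
ims={n:(cv2.imread(f'pics/{n}0.png')[:,:,::-1],)+tuple(np.array(optics.get_calibration(n)[k]) for k in('mtx','extrinsics')) for n in('scene','top')}
im,K,E=ims['top']
for u,v,z,n in[(301,220,.1,'holder top'),(239,198,.08,'small L'),(357,226,.08,'small R'),(213,242,.06,'roll'),(409,247,.04,'stand')]: print(n,ray(K,E,u,v,z).round(3))
for n in ims:
    im,K,E=ims[n]; hsv=cv2.cvtColor(np.ascontiguousarray(im),cv2.COLOR_RGB2HSV)
    m=cv2.inRange(hsv,(2,190,110),(14,255,255)); _,_,st,c=cv2.connectedComponentsWithStats(m)
    for s,cc in zip(st[1:],c[1:]):
        if s[4]>8: print(n,'orange',s,cc.round(1),ray(K,E,*cc,.12).round(3))
im,K,E=ims['top']; c=im[130:275,195:435]
cv2.imwrite('pics/crop.png',cv2.resize(c[:,:,::-1],None,fx=3.3,fy=3.3,interpolation=cv2.INTER_CUBIC))
```

```text
holder top [0.557 0.051 0.1  ]
small L [0.617 0.208 0.08 ]
small R [ 0.539 -0.088  0.08 ]
roll [0.508 0.28  0.06 ]
stand [ 0.483 -0.222  0.04 ]
scene orange [375 243   8  15  73] [378.3 249.1] [ 0.484 -0.216  0.12 ]
scene orange [270 259  13  10  26] [275.9 263.3] [ 0.346 -0.065  0.12 ]
scene orange [443 398  11   2  19] [448.2 398.6] [ 0.291 -0.424  0.12 ]
top orange [266   1   6  10  16] [268.9   5.3] [1.103 0.12  0.12 ]
top orange [235   8   3  10  15] [236.1  12.5] [1.088 0.204 0.12 ]
top orange [409 244   8   7  40] [413.  247.4] [ 0.483 -0.217  0.12 ]
top orange [498 299  18  18  85] [506.5 305.7] [ 0.342 -0.43   0.12 ]
top orange [498 320   4   7  11] [499.5 322.8] [ 0.302 -0.412  0.12 ]
top orange [509 320   6   6  11] [512.  323.1] [ 0.301 -0.441  0.12 ]
```

View pics/crop.png

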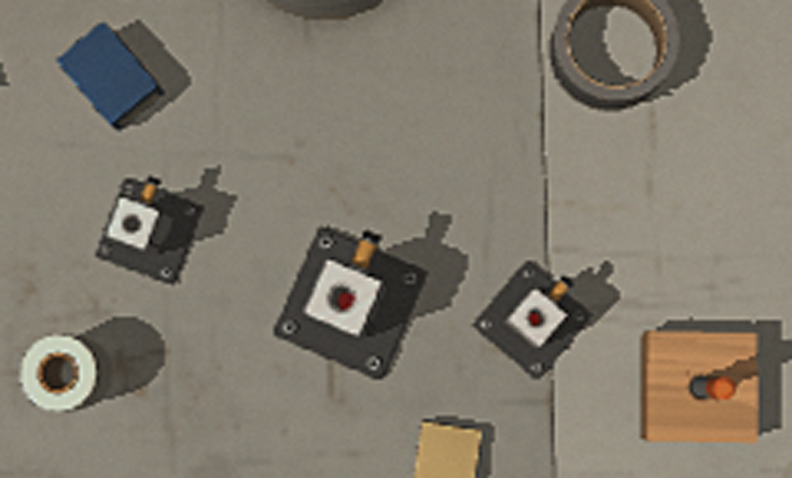

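The crop shows the big holder's bore mouth at crop (344,297), which is (299,220) in the full picture, with its plunger pointing up and right. It is clearly the largest of the three. The rod's orange top is at (413,247) and the roll at (213,242). I'll set out now, squaring the tool yaw on the way.

Run:
```python
from h import *
o=arm.get_obs();Rt=R.from_rotvec(o['tool_rot']).as_matrix();print(Rt.round(3))
c=np.array(optics.get_calibration('wrist')['extrinsics']);print((Rt.T@(c[:3,3]-o['position'])).round(3));print((Rt.T@c[:3,:3]).round(3))
for p in[(.5,.1,.28),(.483,-.217,.22)]: print(tool(np.array(p)-o['position']).round(3))
```

```text
[[-0.968  0.252 -0.   ]
 [ 0.252  0.968 -0.001]
 [ 0.    -0.001 -1.   ]]
[ 0.071  0.001 -0.192]
[[ 0.001 -0.966 -0.26 ]
 [ 1.     0.001 -0.001]
 [ 0.001 -0.26   0.966]]
[-0.917 -0.604 -0.175]
[-1.044 -1.226 -0.055]
```

```bash
python3 -m pendant '{"delta_pos":[[-0.917,-0.604,-0.175],[-0.917,-0.604,-0.175],[-0.917,-0.604,-0.175],[-0.917,-0.604,-0.175],[-0.917,-0.604,-0.175],[-0.917,-0.604,-0.175],[-0.917,-0.604,-0.175],[-0.917,-0.604,-0.175],[-0.917,-0.604,-0.175],[-0.917,-0.604,-0.175],[-0.917,-0.604,-0.175],[-0.917,-0.604,-0.175],[-0.917,-0.604,-0.175],[-0.917,-0.604,-0.175],[-0.917,-0.604,-0.175],[-0.917,-0.604,-0.175]],"rot":[[0,0,-0.487],[0,0,-0.487],[0,0,-0.487],[0,0,-0.487],[0,0,-0.487],[0,0,-0.487],[0,0,-0.487],[0,0,-0.487],[0,0,-0.487],[0,0,-0.487],[0,0,-0.487],[0,0,-0.487],[0,0,-0.487],[0,0,-0.487],[0,0,-0.487],[0,0,-0.487]],"hand":[-1,-1,-1,-1,-1,-1,-1,-1,-1,-1,-1,-1,-1,-1,-1,-1]}'
python3 - <<'E'
from h import *
im,K,E=snap('wrist','w1.png'); o=arm.get_obs();print(o['position'],R.from_rotvec(o['tool_rot']).as_matrix().round(3),o['qpos'])
print(proj(K,E,[.555,.052,.1]),K[0,0])
for p in[(.483,-.217,.25)]: print(tool(np.array(p)-o['position']).round(3))
E
```

```text
t: 1.7
position: [0.499, 0.1015, 0.2802]
tool_rot: [0.004, -3.141, -0.0]
ft_force: [0.0, 0.2, 0.4]
grip_width: 0.999
grip_force: 0.0
[0.49917826 0.10137556 0.28029011] [[-1.    -0.002  0.   ]
 [-0.002  1.     0.   ]
 [-0.     0.    -1.   ]] [ 4.96623705e-02  2.58735097e-01  1.40032311e+00  2.00625468e-04
  1.48237413e+00 -1.52324791e+00]
[280.76163321 219.90564762] 326.13368413157565
[ 0.034 -0.637  0.06 ]
```

View pics/w1.png

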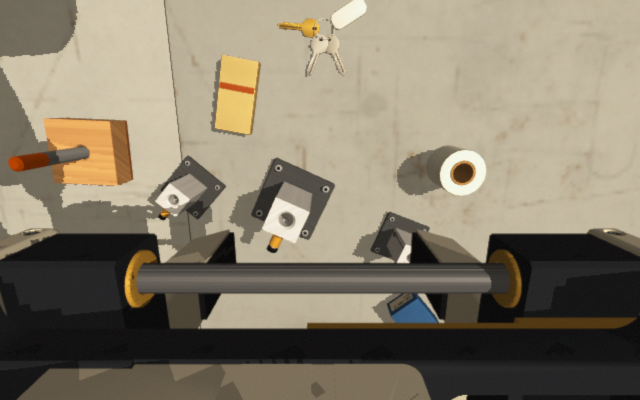

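The wrist view shows the holder's bore mouth at (287,219), the roll's top centre at (463,173), and the rod's orange top near (14,163).

Run:
```python
from h import *
c=optics.get_calibration('wrist');K,E=np.array(c['mtx']),np.array(c['extrinsics'])
im=cv2.imread('pics/w1.png'); hsv=cv2.cvtColor(im,cv2.COLOR_BGR2HSV)
m=cv2.inRange(hsv[195:240,265:315],(0,0,0),(180,255,110)); _,_,st,cc=cv2.connectedComponentsWithStats(m)
print([(s.tolist(),(x+[265,195]).round(1)) for s,x in zip(st[1:],cc[1:]) if s[4]>20])
print('bore',ray(K,E,287,219,.1),'roll',ray(K,E,463,173,.06),'rodtop',ray(K,E,15,163,.138), 'rod@stand',ray(K,E,81,153,.04))
c=optics.get_calibration('top');K,E=np.array(c['mtx']),np.array(c['extrinsics'])
print('top bore',ray(K,E,195+344/3.3,130+297/3.3,.1),'roll',ray(K,E,195+58/3.3,130+372/3.3,.06),'rodtop',ray(K,E,195+722/3.3,130+388/3.3,.138))
```

```text
[([0, 0, 12, 24, 144], array([268.3, 202.9])), ([35, 0, 15, 44, 272], array([309.9, 220.1])), ([17, 18, 11, 13, 85], array([287.6, 218.4]))]
bore [0.55404261 0.05934892 0.1       ] roll [0.50476014 0.28187487 0.06      ] rodtop [ 0.48124859 -0.21519731  0.138     ] rod@stand [ 0.48320918 -0.21767583  0.04      ]
top bore [0.55683066 0.05523163 0.1       ] roll [0.50631531 0.28086929 0.06      ] rodtop [ 0.48308897 -0.21610405  0.138     ]
```

```bash
python3 -m pendant '{"delta_pos":[[0.036,-0.635,0.16],[0.036,-0.635,0.16],[0.036,-0.635,0.16],[0.036,-0.635,0.16],[0.036,-0.635,0.16],[0.036,-0.635,0.16],[0.036,-0.635,0.16],[0.036,-0.635,0.16],[0.036,-0.635,0.16],[0.036,-0.635,0.16]],"rot":[[0,0,0],[0,0,0],[0,0,0],[0,0,0],[0,0,0],[0,0,0],[0,0,0],[0,0,0],[0,0,0],[0,0,0]],"hand":[-1,-1,-1,-1,-1,-1,-1,-1,-1,-1]}'
python3 - <<'E'
from h import *
im,K,E=snap('wrist','w2.png'); o=arm.get_obs()
hsv=cv2.cvtColor(np.ascontiguousarray(im),cv2.COLOR_RGB2HSV)
m=cv2.inRange(hsv,(0,190,90),(12,255,255)); _,_,st,cc=cv2.connectedComponentsWithStats(m)
for s,x in zip(st[1:],cc[1:]):
    if s[4]>60: print(s,x)
print(o['position'],proj(K,E,[.482,-.216,.138]),proj(K,E,[.482,-.216,.12]),proj(K,E,o['position']))
E
```

```text
t: 2.75
position: [0.4823, -0.2159, 0.2006]
tool_rot: [-0.003, 3.141, 0.0]
ft_force: [0.4, -0.7, -0.3]
grip_width: 1.0
grip_force: 0.0
[  51    0   82   49 1816] [94.65969163 22.23072687]
[488  93  40  14 273] [507.71062271  99.16117216]
[311 183  18  27 192] [318.40625    192.03645833]
[ 0.48236446 -0.21586292  0.20065884] [321.69989591 201.07591329] [321.76930235 195.48462046] [321.58452001 228.53667222]
```

View pics/w2.png

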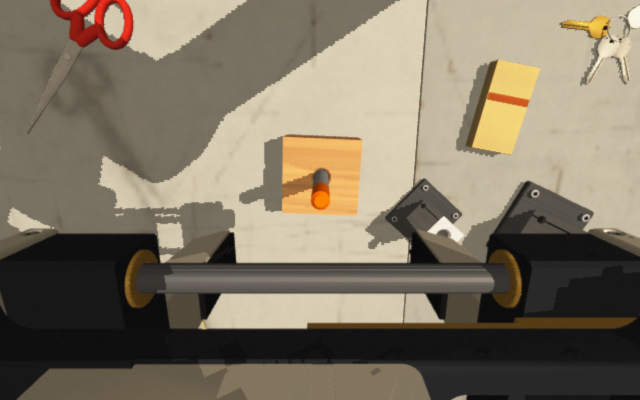

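The rod's top appears at (320,201), against a prediction of (321.7,201), so the position is good. Descending to grip it.

```bash
python3 -m pendant '{"delta_pos":[[0,0,0.07],[0,0,0.14],[0,0,0.203],[0,0,0.203],[0,0,0.203],[0,0,0.203],[0,0,0.203],[0,0,0.203],[0,0,0.203],[0,0,0.203],[0,0,0.203],[0,0,0.203],[0,0,0.203],[0,0,0.203],[0,0,0.203],[0,0,0.203]],"rot":[[0,0,0],[0,0,0],[0,0,0],[0,0,0],[0,0,0],[0,0,0],[0,0,0],[0,0,0],[0,0,0],[0,0,0],[0,0,0],[0,0,0],[0,0,0],[0,0,0],[0,0,0],[0,0,0]],"hand":[-1,-1,-1,-1,1,1,1,1,1,1,1,1,1,1,1,1]}' 40
```

```text
t: 4.4
position: [0.482, -0.2172, 0.0986]
tool_rot: [0.0, -3.142, -0.0]
ft_force: [1.2, 0.7, -0.7]
grip_width: 0.135
grip_force: 40.0
```

```bash
python3 -m pendant '{"delta_pos":[[0,0,-0.04],[0,0,-0.1],[0,0,-0.18],[0,0,-0.26],[0,0,-0.303],[0,0,-0.303],[-0.146,0.548,-0.303],[-0.146,0.548,-0.303],[-0.146,0.548,-0.303],[-0.146,0.548,-0.303],[-0.146,0.548,-0.303],[-0.146,0.548,-0.303],[-0.146,0.548,-0.303],[-0.146,0.548,-0.303],[-0.146,0.548,-0.303],[-0.146,0.548,-0.303]],"rot":[[0,0,0],[0,0,0],[0,0,0],[0,0,0],[0,0,0],[0,0,0],[0,0,0],[0,0,0],[0,0,0],[0,0,0],[0,0,0],[0,0,0],[0,0,0],[0,0,0],[0,0,0],[0,0,0]],"hand":[1,1,1,1,1,1,1,1,1,1,1,1,1,1,1,1]}'
python3 - <<'E'
from h import *
o=arm.get_obs();p=o['position'];print(p,o['grip_width'],o['tool_rot'])
im,K,E=snap('wrist','w3.png')
a,Ka,Ea=snap('scene');b,Kb,Eb=snap('top')
print('w: bore',proj(K,E,[.555,.057,.1]),'end',proj(K,E,p-[0,0,.091]),'| scene end',proj(Ka,Ea,p-[0,0,.091]),proj(Ka,Ea,[.555,.057,.1]))
f=lambda i,u,v,s:cv2.resize(np.ascontiguousarray(i[v:v+100,u:u+133,::-1]),None,fx=3,fy=3,interpolation=cv2.INTER_CUBIC)
w=np.hstack([f(im,260,130,3),f(a,230,120,3)]);cv2.imwrite('pics/c3.png',w)
E
```

```text
t: 6.0
position: [0.5546, 0.0554, 0.2497]
tool_rot: [-0.003, -3.141, 0.0]
ft_force: [0.1, -0.1, -0.5]
grip_width: 0.132
grip_force: 40.0
[0.55461462 0.05543827 0.24968027] 0.13182041135783723 [-2.59780119e-03 -3.14081687e+00  2.42259602e-04]
w: bore [323.52799726 179.99514905] end [321.89928768 192.97866415] | scene end [288.29626657 168.52781104] [289.29622772 186.75768687]
```

View pics/c3.png

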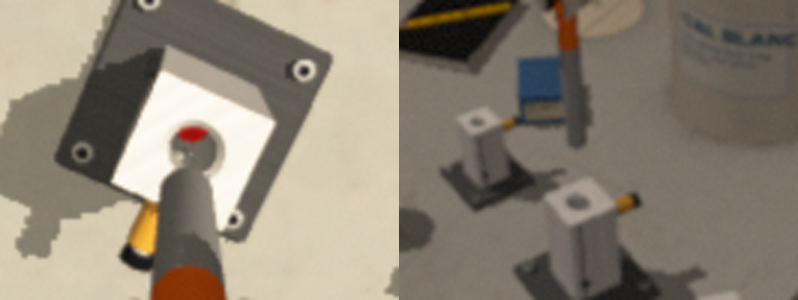

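The crop shows the bore mouth at wrist pixel (325,180), and the rod end at (322,190) where predicted. The holder is therefore about 3 mm further in +y. I'll correct that and lower the rod to just above the mouth.

```bash
python3 -m pendant '{"delta_pos":[[-0.001,0.006,0],[-0.001,0.006,0.04],[-0.001,0.006,0.08],[-0.001,0.006,0.1],[-0.001,0.006,0.1],[-0.001,0.006,0.1]],"rot":[[0,0,0],[0,0,0],[0,0,0],[0,0,0],[0,0,0],[0,0,0]],"hand":[1,1,1,1,1,1]}'
python3 - <<'E'
from h import *
o=arm.get_obs();p=o['position'];print(p)
im,K,E=snap('wrist','w4.png'); a,Ka,Ea=snap('scene');b,Kb,Eb=snap('top')
print('end',proj(K,E,p-[0,0,.091]),proj(Ka,Ea,p-[0,0,.091]))
f=lambda i,u,v:cv2.resize(np.ascontiguousarray(i[v:v+80,u:u+80,::-1]),None,fx=5,fy=5,interpolation=cv2.INTER_CUBIC)
cv2.imwrite('pics/c4.png',np.hstack([f(im,285,150),f(a,255,140)]))
E
```

```text
t: 6.75
position: [0.5558, 0.0598, 0.2008]
tool_rot: [-0.0, 3.141, 0.0]
ft_force: [0.7, -0.6, -0.8]
grip_width: 0.133
grip_force: 40.0
[0.55575989 0.05975506 0.20075068]
end [321.88882397 192.76384927] [288.33319803 183.20708716]
```

View pics/c4.png

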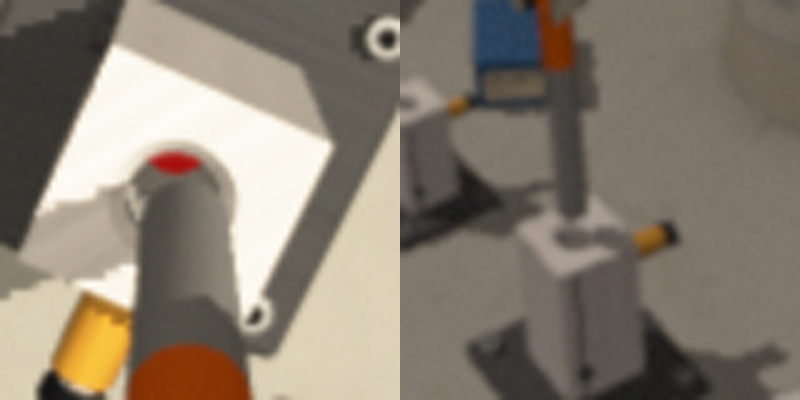

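The rod end is about 1 mm too far in +x and +y relative to the mouth, which is near (320.6,189). I'll correct that and enter gently.

```bash
python3 -m pendant '{"delta_pos":[[0.0016,-0.0026,0],[0.0016,-0.0026,0],[0.0016,-0.0026,0.008],[0.0016,-0.0026,0.016],[0.0016,-0.0026,0.024],[0.0016,-0.0026,0.03],[0.0016,-0.0026,0.03]],"rot":[[0,0,0],[0,0,0],[0,0,0],[0,0,0],[0,0,0],[0,0,0],[0,0,0]],"hand":[1,1,1,1,1,1,1]}'
```

```text
t: 7.6
position: [0.5543, 0.0585, 0.1844]
tool_rot: [0.0, -3.14, -0.0]
ft_force: [-0.2, -0.1, -2.0]
grip_width: 0.134
grip_force: 40.0
```

```bash
python3 -m pendant '{"delta_pos":[[0,0,0.005],[0,0,0.01],[0,0,0.015],[0,0,0.02],[0,0,0.02]],"rot":[[0,0,0],[0,0,0],[0,0,0],[0,0,0],[0,0,0]],"hand":[1,1,1,1,1]}'; python3 -m pendant '{"delta_pos":[[0,0,0.004],[0,0,0.008],[0,0,0.01]],"rot":[[0,0,0],[0,0,0],[0,0,0]],"hand":[1,1,1]}';  python3 -c "
from h import *
print(arm.get_obs()['ft_force'],arm.get_obs()['ft_torque'])"
```

```text
t: 8.1
position: [0.5544, 0.0585, 0.1747]
tool_rot: [0.0, -3.141, -0.0]
ft_force: [0.0, -0.4, -0.8]
grip_width: 0.134
grip_force: 40.0
t: 8.4
position: [0.5545, 0.0585, 0.1699]
tool_rot: [0.0, -3.141, -0.0]
ft_force: [-0.0, -0.2, -0.3]
grip_width: 0.13
grip_force: 40.0
[-0.02976938 -0.2318416  -0.30080492] [-0.01256708  0.0332028   0.04820527]
```

```bash
python3 -m pendant '{"delta_pos":[[0,0,0.004],[0,0,0.008],[0,0,0.01]],"rot":[[0,0,0],[0,0,0],[0,0,0]],"hand":[1,1,1]}'; python3 -m pendant '{"delta_pos":[[0,0,0.004],[0,0,0.008],[0,0,0.01]],"rot":[[0,0,0],[0,0,0],[0,0,0]],"hand":[1,1,1]}'; python3 -m pendant '{"delta_pos":[[0,0,0.004],[0,0,0.008],[0,0,0.01]],"rot":[[0,0,0],[0,0,0],[0,0,0]],"hand":[1,1,1]}'
```

```text
t: 8.7
position: [0.5549, 0.0585, 0.1654]
tool_rot: [-0.0, 3.141, 0.0]
ft_force: [0.3, 0.4, 4.1]
grip_width: 0.136
grip_force: 40.0
t: 9.0
position: [0.5561, 0.0584, 0.162]
tool_rot: [-0.0, 3.137, -0.0]
ft_force: [-0.3, -0.8, 8.8]
grip_width: 0.141
grip_force: 40.0
t: 9.3
position: [0.5559, 0.0584, 0.1567]
tool_rot: [-0.0, 3.137, -0.0]
ft_force: [-0.1, 0.5, 8.0]
grip_width: 0.135
grip_force: 40.0
```

```bash
S='[[0,0,0],[0,0,0],[0,0,0]]'; python3 -m pendant '{"delta_pos":[[0,0,0.004],[0,0,0.008],[0,0,0.01]],"rot":[[0,0,0],[0,0,0],[0,0,0]],"hand":[1,1,1]}' | grep -E 'pos|force'; python3 -m pendant '{"delta_pos":[[0,0,0.004],[0,0,0.008],[0,0,0.01]],"rot":[[0,0,0],[0,0,0],[0,0,0]],"hand":[1,1,1]}'| grep -E 'pos|force'; python3 -m pendant '{"delta_pos":[[0,0,0.002],[0,0,0.003],[0,0,0.004]],"rot":[[0,0,0],[0,0,0],[0,0,0]],"hand":[1,1,1]}'| grep -E 'pos|force'
```

```text
position: [0.5558, 0.0584, 0.1516]
ft_force: [1.1, -0.1, 8.9]
grip_force: 40.0
position: [0.5557, 0.0584, 0.1465]
ft_force: [-0.5, -0.7, 6.9]
grip_force: 40.0
position: [0.5558, 0.0584, 0.1447]
ft_force: [0.4, -0.3, 8.6]
grip_force: 40.0
```

```bash
cat > ok.py <<'E'
import sys; from plant import arm
f=[]
o=arm.get_obs(); print(o['position'].round(4),o['ft_force'].round(1)); sys.exit(o['ft_force'][2]>12.0)
E
python3 -m pendant '{"delta_pos":[[0,0,0.002],[0,0,0.004],[0,0,0.004]],"rot":[[0,0,0],[0,0,0],[0,0,0]],"hand":[1,1,1]}' >/dev/null && python3 ok.py && python3 -m pendant '{"delta_pos":[[0,0,0.002],[0,0,0.004],[0,0,0.004]],"rot":[[0,0,0],[0,0,0],[0,0,0]],"hand":[1,1,1]}' >/dev/null && python3 ok.py && python3 -m pendant '{"delta_pos":[[0,0,0.002],[0,0,0.004],[0,0,0.004]],"rot":[[0,0,0],[0,0,0],[0,0,0]],"hand":[1,1,1]}' >/dev/null && python3 ok.py && python3 -m pendant '{"delta_pos":[[0,0,0.002],[0,0,0.004],[0,0,0.004]],"rot":[[0,0,0],[0,0,0],[0,0,0]],"hand":[1,1,1]}' >/dev/null && python3 ok.py && python3 -m pendant '{"delta_pos":[[0,0,0.002],[0,0,0.004],[0,0,0.004]],"rot":[[0,0,0],[0,0,0],[0,0,0]],"hand":[1,1,1]}' >/dev/null && python3 ok.py && python3 -m pendant '{"delta_pos":[[0,0,0.002],[0,0,0.004],[0,0,0.004]],"rot":[[0,0,0],[0,0,0],[0,0,0]],"hand":[1,1,1]}' >/dev/null && python3 ok.py
```

```text
[0.5556 0.0584 0.1424] [ 0.4 -0.2  6.2]False
```

```bash
sed -i 's/sys.exit(\(.*\))$/sys.exit(int(\1))/' ok.py
python3 -m pendant '{"delta_pos":[[0,0,0.002],[0,0,0.004],[0,0,0.004]],"rot":[[0,0,0],[0,0,0],[0,0,0]],"hand":[1,1,1]}' >/dev/null && python3 ok.py && python3 -m pendant '{"delta_pos":[[0,0,0.002],[0,0,0.004],[0,0,0.004]],"rot":[[0,0,0],[0,0,0],[0,0,0]],"hand":[1,1,1]}' >/dev/null && python3 ok.py && python3 -m pendant '{"delta_pos":[[0,0,0.002],[0,0,0.004],[0,0,0.004]],"rot":[[0,0,0],[0,0,0],[0,0,0]],"hand":[1,1,1]}' >/dev/null && python3 ok.py && python3 -m pendant '{"delta_pos":[[0,0,0.002],[0,0,0.004],[0,0,0.004]],"rot":[[0,0,0],[0,0,0],[0,0,0]],"hand":[1,1,1]}' >/dev/null && python3 ok.py && python3 -m pendant '{"delta_pos":[[0,0,0.002],[0,0,0.004],[0,0,0.004]],"rot":[[0,0,0],[0,0,0],[0,0,0]],"hand":[1,1,1]}' >/dev/null && python3 ok.py && python3 -m pendant '{"delta_pos":[[0,0,0.002],[0,0,0.004],[0,0,0.004]],"rot":[[0,0,0],[0,0,0],[0,0,0]],"hand":[1,1,1]}' >/dev/null && python3 ok.py
```

```text
[0.5555 0.0583 0.1402] [-0.3 -0.4  4.8]
[0.5555 0.0584 0.1383] [ 0.4 -0.8  5.9]
[0.5555 0.0584 0.1363] [-0.4 -0.3  5.4]
[0.5555 0.0583 0.1343] [-0.2  0.2  5.8]
[0.5555 0.0583 0.1323] [0.5 0.2 5.6]
[0.5555 0.0583 0.1304] [0.6 0.5 5. ]
```

```bash
python3 -m pendant '{"delta_pos":[[0,0,0.002],[0,0,0.004],[0,0,0.004]],"rot":[[0,0,0],[0,0,0],[0,0,0]],"hand":[1,1,1]}' >/dev/null && python3 ok.py && python3 -m pendant '{"delta_pos":[[0,0,0.002],[0,0,0.004],[0,0,0.004]],"rot":[[0,0,0],[0,0,0],[0,0,0]],"hand":[1,1,1]}' >/dev/null && python3 ok.py && python3 -m pendant '{"delta_pos":[[0,0,0.002],[0,0,0.004],[0,0,0.004]],"rot":[[0,0,0],[0,0,0],[0,0,0]],"hand":[1,1,1]}' >/dev/null && python3 ok.py && python3 -m pendant '{"delta_pos":[[0,0,0.002],[0,0,0.004],[0,0,0.004]],"rot":[[0,0,0],[0,0,0],[0,0,0]],"hand":[1,1,1]}' >/dev/null && python3 ok.py && python3 -m pendant '{"delta_pos":[[0,0,0.002],[0,0,0.004],[0,0,0.004]],"rot":[[0,0,0],[0,0,0],[0,0,0]],"hand":[1,1,1]}' >/dev/null && python3 ok.py && python3 -m pendant '{"delta_pos":[[0,0,0.002],[0,0,0.004],[0,0,0.004]],"rot":[[0,0,0],[0,0,0],[0,0,0]],"hand":[1,1,1]}' >/dev/null && python3 ok.py
```

```text
[0.5558 0.0584 0.1287] [-0.6 -0.6  7.9]
[0.5566 0.0585 0.128 ] [-2.1 -0.1 16. ]
```

```bash
python3 -c "
from h import *
o=arm.get_obs();print(o['tool_rot'],o['ft_torque'],o['grip_width'],(R.from_rotvec(o['tool_rot']).as_matrix()).round(4))"
python3 -m pendant '{"delta_pos":[[0,0,-0.004],[0.002,0,-0.006],[0.002,0,-0.006]],"rot":[[0,0,0],[0,0,0],[0,0,0]],"hand":[1,1,1]}' >/dev/null && python3 ok.py && python3 -m pendant '{"delta_pos":[[0,0,0.002],[0,0,0.004],[0,0,0.004]],"rot":[[0,0,0],[0,0,0],[0,0,0]],"hand":[1,1,1]}' >/dev/null && python3 ok.py && python3 -m pendant '{"delta_pos":[[0,0,0.001],[0,0,0.002],[0,0,0.002]],"rot":[[0,0,0],[0,0,0],[0,0,0]],"hand":[1,1,1]}' >/dev/null && python3 ok.py
```

```text
[-4.03804730e-04  3.13548962e+00  6.93136194e-05] [0.03834059 0.30815777 0.0072248 ] 0.13610354459278665 [[-1.0e+00 -3.0e-04  6.1e-03]
 [-3.0e-04  1.0e+00  0.0e+00]
 [-6.1e-03  0.0e+00 -1.0e+00]]
[0.5547 0.0583 0.1286] [ 3.5 -1.4  3.7]
[0.5551 0.0583 0.1282] [ 0.2 -1.4 14. ]
```

```bash
python3 -m pendant '{"delta_pos":[[0,0,0.001],[0,0,0.0015],[0,0,0.0015]],"rot":[[0,0,0],[0,0,0],[0,0,0]],"hand":[1,1,1]}' >/dev/null; python3 ok.py; python3 -c "
from h import *
im,K,E=snap('scene','s5.png');i2,_,_=snap('wrist','w5.png')
f=lambda i,u,v:cv2.resize(np.ascontiguousarray(i[v:v+100,u:u+100,::-1]),None,fx=4,fy=4,interpolation=cv2.INTER_CUBIC)
cv2.imwrite('pics/c5.png',np.hstack([f(im,240,120),f(i2,270,150)]))
p=arm.get_obs()['position']; print(proj(K,E,[p[0],p[1],.167]),proj(K,E,[p[0],p[1],.131]))"
```

```text
[0.5553 0.0582 0.128 ] [-0.1 -1.  16.1]
[287.28063954 165.18331715] [288.20242096 176.91313396]
```

View pics/c5.png

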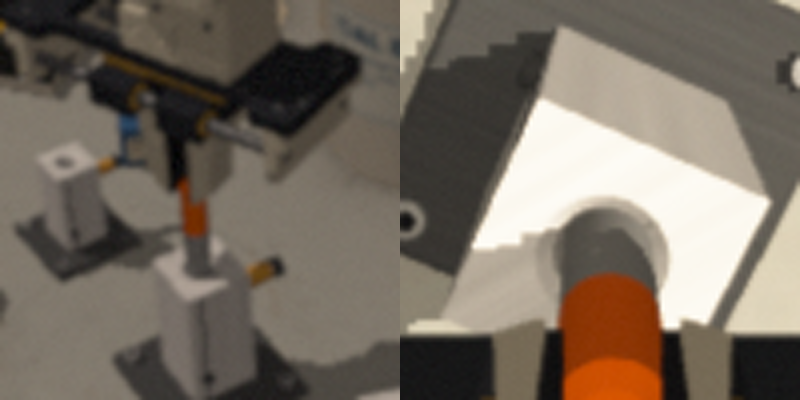

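The push stops at the same height (TCP 0.128) twice with the force rising steeply, so the rod is home. The crop shows it standing straight in the bore. Now I'll release and go over to the roll.

```bash
python3 -m pendant '{"delta_pos":[[0,0,0],[0,0,0],[0,0,0],[0,0,0],[0,0,0],[0,0,0],[0,0,-0.06],[0,0,-0.15],[0,0,-0.244],[0.1,0.446,-0.244],[0.1,0.446,-0.244],[0.1,0.446,-0.244],[0.1,0.446,-0.244],[0.1,0.446,-0.244],[0.1,0.446,-0.244],[0.1,0.446,-0.244],[0.1,0.446,-0.244],[0.1,0.446,-0.244]],"rot":[[0,0,0],[0,0,0],[0,0,0],[0,0,0],[0,0,0],[0,0,0],[0,0,0],[0,0,0],[0,0,0],[0,0,0],[0,0,0],[0,0,0],[0,0,0],[0,0,0],[0,0,0],[0,0,0],[0,0,0],[0,0,0]],"hand":[-1,-1,-1,-1,-1,-1,-1,-1,-1,-1,-1,-1,-1,-1,-1,-1,-1,-1]}'
python3 - <<'E'
from h import *
o=arm.get_obs();p=o['position']
im,K,E=snap('wrist','w6.png');a,Ka,Ea=snap('scene','s6.png');b,Kb,Eb=snap('top','t6.png')
hsv=cv2.cvtColor(np.ascontiguousarray(b),cv2.COLOR_RGB2HSV)
for n,I in(('w',im),('s',a),('t',b)):
    hsv=cv2.cvtColor(np.ascontiguousarray(I),cv2.COLOR_RGB2HSV)
    m=cv2.inRange(hsv,(2,190,90),(14,255,255)); _,_,st,cc=cv2.connectedComponentsWithStats(m)
    print(n,[(s.tolist(),x.round(1)) for s,x in zip(st[1:],cc[1:]) if s[4]>25])
for z in(.167,.149,.131):print(proj(Ka,Ea,[.555,.0582,z]),proj(K,E,[.555,.0582,z]),proj(Kb,Eb,[.555,.0582,z]))
print('roll pred',proj(K,E,[.505,.2815,.06]))
f=lambda i,u,v:cv2.resize(np.ascontiguousarray(i[v:v+100,u:u+100,::-1]),None,fx=4,fy=4,interpolation=cv2.INTER_CUBIC)
cv2.imwrite('pics/c6.png',np.hstack([f(a,240,120),cv2.resize(np.ascontiguousarray(im[50:250,220:420,::-1]),(400,400))]))
E
```

```text
t: 15.7
position: [0.504, 0.2802, 0.2474]
tool_rot: [0.003, 3.142, -0.0]
ft_force: [-0.4, 0.4, -0.0]
grip_width: 1.0
grip_force: 0.0
w [([65, 76, 37, 13, 218], array([83. , 82.1])), ([94, 230, 13, 3, 30], array([100.4, 231.2]))]
s [([286, 165, 5, 14, 63], array([288.1, 171.3])), ([270, 259, 13, 10, 27], array([276. , 263.4]))]
t [([293, 216, 7, 7, 26], array([296.1, 219. ])), ([499, 298, 14, 17, 87], array([506.2, 305.4]))]
[287.22070982 165.26214562] [ 76.37245825 250.58192327] [296.16128081 219.45175436]
[287.68911002 171.21066075] [ 90.09914493 242.79643937] [296.69343824 219.82215027]
[288.14438928 176.99254456] [102.3780167  235.83212522] [297.20846912 220.18062565]
roll pred [323.2742856  173.81918448]
```

View pics/c6.png

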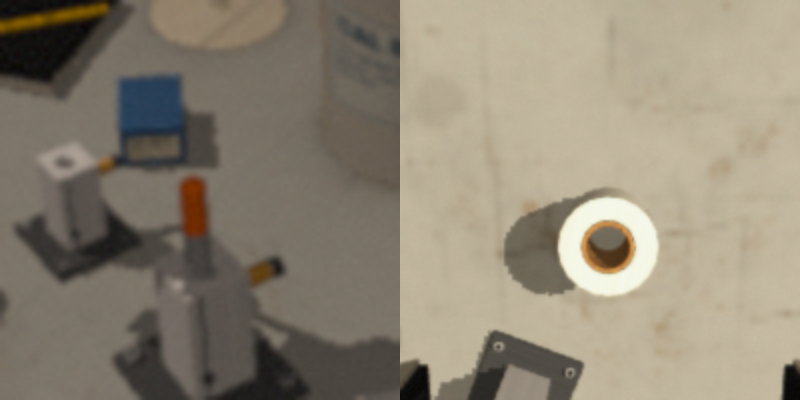

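The rod stands home with its top at z≈0.167, as the projection predicts. The roll's centre is at wrist (324,173.5), as predicted. Grasping the roll.

```bash
python3 -m pendant '{"delta_pos":[[-0.002,0.0036,0.08],[-0.002,0.0036,0.16],[-0.002,0.0036,0.24],[-0.002,0.0036,0.32],[-0.002,0.0036,0.4],[-0.002,0.0036,0.441],[-0.002,0.0036,0.441],[-0.002,0.0036,0.441],[-0.002,0.0036,0.441],[-0.002,0.0036,0.441],[-0.002,0.0036,0.441],[-0.002,0.0036,0.441],[-0.002,0.0036,0.441],[-0.002,0.0036,0.441]],"rot":[[0,0,0],[0,0,0],[0,0,0],[0,0,0],[0,0,0],[0,0,0],[0,0,0],[0,0,0],[0,0,0],[0,0,0],[0,0,0],[0,0,0],[0,0,0],[0,0,0]],"hand":[-1,-1,-1,-1,-1,-1,-1,1,1,1,1,1,1,1]}' 25
```

```text
t: 17.25
position: [0.5046, 0.2833, 0.027]
tool_rot: [-0.0, 3.141, 0.0]
ft_force: [1.2, -0.2, 0.2]
grip_width: 0.441
grip_force: 0.0
```

```bash
python3 -m pendant '{"delta_pos":[[0,0,0],[0,0,0]],"rot":[[0,0,0],[0,0,0]],"hand":[1,1]}'
python3 - <<'E'
from h import *
im,K,E=snap('wrist','w7.png');a,Ka,Ea=snap('scene','s7.png')
f=lambda i,u,v:cv2.resize(np.ascontiguousarray(i[v:v+100,u:u+100,::-1]),None,fx=4,fy=4,interpolation=cv2.INTER_CUBIC)
cv2.imwrite('pics/c7.png',np.hstack([f(a,165,130),cv2.resize(np.ascontiguousarray(im[100:300,220:420,::-1]),(400,400))]))
E
```

```text
t: 17.45
position: [0.5045, 0.2833, 0.0268]
tool_rot: [0.0, -3.142, -0.0]
ft_force: [-0.9, 0.2, -0.6]
grip_width: 0.261
grip_force: 0.0
```

View pics/c7.png

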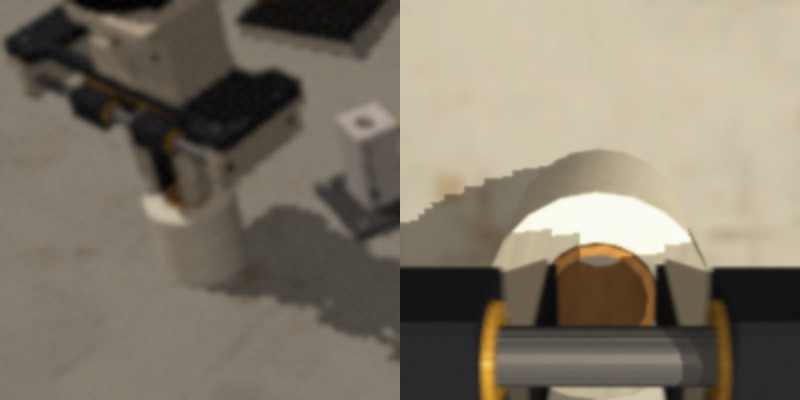

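The crop shows the fingers closing around the roll with no force yet, and the grip still moving. I'll let it settle.

```bash
python3 -m pendant '{"delta_pos":[[0,0,0],[0,0,0],[0,0,0]],"rot":[[0,0,0],[0,0,0],[0,0,0]],"hand":[1,1,1]}'
python3 - <<'E'
from h import *
im,K,E=snap('wrist','w8.png');p=arm.get_obs()['position'];Rm=R.from_rotvec(arm.get_obs()['tool_rot']).as_matrix()
for x in(0,.012,.03):print(proj(K,E,p+Rm@[0,x,0]),proj(K,E,p+Rm@[0,x,-.019]))
print('roll top edges',[proj(K,E,q).round(0) for q in([.505,.252,.06],[.505,.312,.06],[.475,.282,.06])])
E
```

```text
t: 17.85
position: [0.5046, 0.2833, 0.0269]
tool_rot: [-0.0, 3.142, 0.0]
ft_force: [-0.1, 0.2, 0.3]
grip_width: 0.003
grip_force: 0.0
[321.47348674 228.39697771] [321.334707   240.03983078]
[340.68857247 228.41647948] [342.45193323 240.06151987]
[369.51264725 228.4457336 ] [374.12951926 240.09405529]
roll top edges [array([262., 251.]), array([376., 251.]), array([319., 196.])]
```

The fingers closed fully with no force, so nothing was gripped. I'll open, go up, and measure where the roll is.

```bash
python3 -m pendant '{"delta_pos":[[0,0,0],[0,0,0],[0,0,0],[0,0,0],[0,0,0],[0,0,0],[0,0,0],[0,0,0],[0,0,-0.08],[0,0,-0.16],[0,0,-0.24],[0,0,-0.34],[0,0,-0.441],[0,0,-0.441],[0,0,-0.441]],"rot":[[0,0,0],[0,0,0],[0,0,0],[0,0,0],[0,0,0],[0,0,0],[0,0,0],[0,0,0],[0,0,0],[0,0,0],[0,0,0],[0,0,0],[0,0,0],[0,0,0],[0,0,0]],"hand":[-1,-1,-1,-1,-1,-1,-1,-1,-1,-1,-1,-1,-1,-1,-1]}'
python3 - <<'E'
from h import *
w8=cv2.imread('pics/w8.png')
im,K,E=snap('wrist','w9.png');b,Kb,Eb=snap('top','t9.png')
for n,I,k,e,x0 in(('w',im,K,E,(240,60,420,225)),('t',b,Kb,Eb,(180,215,250,275))):
    u0,v0,u1,v1=x0; c=np.ascontiguousarray(I[v0:v1,u0:u1]); hsv=cv2.cvtColor(c,cv2.COLOR_RGB2HSV)
    m=cv2.inRange(hsv,(0,0,215),(180,35,255)); cs,_=cv2.findContours(m,cv2.RETR_EXTERNAL,cv2.CHAIN_APPROX_NONE)
    g=max(cs,key=cv2.contourArea); (x,y),r=cv2.minEnclosingCircle(g); print(n,x+u0,y+v0,r,ray(k,e,x+u0,y+v0,.06), cv2.contourArea(g))
print('w8 grey, rows v, cols u 250..400 step 10')
for v in range(190,262,8): print(v,[int(w8[v,u].mean()) for u in range(250,400,10)])
E
```

```text
t: 19.4
position: [0.5049, 0.2835, 0.2486]
tool_rot: [-0.0, 3.139, 0.002]
ft_force: [-0.6, 0.8, -0.9]
grip_width: 1.003
grip_force: 0.0
w 320.87083435058594 171.0625 24.453365325927734 [0.50335266 0.28216434 0.06      ] 1795.0
t 220.0 242.5 7.500100135803223 [0.50643451 0.26176048 0.06      ] 29.0
w8 grey, rows v, cols u 250..400 step 10
190 [163, 172, 108, 110, 103, 112, 131, 144, 158, 173, 181, 186, 184, 186, 180]
198 [97, 93, 107, 107, 106, 145, 241, 245, 237, 176, 182, 183, 186, 181, 175]
206 [103, 96, 108, 101, 245, 244, 245, 245, 245, 246, 243, 187, 184, 184, 175]
214 [101, 91, 95, 241, 244, 245, 245, 245, 243, 245, 243, 240, 185, 172, 172]
222 [104, 94, 116, 164, 245, 245, 169, 111, 233, 245, 244, 174, 182, 179, 181]
230 [95, 92, 164, 167, 171, 87, 95, 109, 88, 76, 169, 166, 160, 177, 183]
238 [19, 20, 17, 20, 19, 16, 17, 14, 87, 20, 19, 18, 19, 18, 18]
246 [20, 20, 17, 19, 20, 17, 19, 12, 86, 17, 18, 19, 20, 20, 19]
254 [21, 21, 19, 20, 19, 18, 16, 11, 56, 20, 17, 18, 19, 20, 19]
```

The roll hasn't moved: the fingers met no resistance at grasp height 0.046. I'll try again lower down, closing only part-way and checking the force.

```bash
python3 -m pendant '{"delta_pos":[[0,-0.003,0.1],[0,-0.003,0.2],[0,-0.003,0.3],[0,-0.003,0.4],[0,-0.003,0.473],[0,-0.003,0.473],[0,-0.003,0.473],[0,-0.003,0.473],[0,-0.003,0.473],[0,-0.003,0.473],[0,-0.003,0.473],[0,-0.003,0.473],[0,-0.003,0.473]],"rot":[[0,0,0],[0,0,0],[0,0,0],[0,0,0],[0,0,0],[0,0,0],[0,0,0],[0,0,0],[0,0,0],[0,0,0],[0,0,0],[0,0,0],[0,0,0]],"hand":[-1,-1,-1,-1,-1,-1,-1,-0.1,-0.1,-0.1,-0.1,-0.1,-0.1]}' 25
python3 - <<'E'
from h import *
a,Ka,Ea=snap('scene','s9.png')
p=arm.get_obs()['position']
print([proj(Ka,Ea,q).round(0) for q in([.505,.282,.06],[.505,.282,0],p,p+[0,.03,0],p-[0,.03,0])])
E
```

```text
t: 20.8
position: [0.5049, 0.2819, 0.0116]
tool_rot: [-0.0, 3.141, 0.001]
ft_force: [-1.2, -0.7, 5.6]
grip_width: 0.631
grip_force: 25.0
[array([211., 178.]), array([215., 194.]), array([215., 191.]), array([207., 187.]), array([223., 195.])]
```

The roll is now gripped at 58 mm opening with 25 N. Lifting a little to check it.

```bash
python3 -m pendant '{"delta_pos":[[0,0,-0.02],[0,0,-0.04],[0,0,-0.04],[0,0,-0.1],[0,0,-0.2],[0,0,-0.3],[0,0,-0.42],[0,0,-0.42],[0,0,-0.42]],"rot":[[0,0,0],[0,0,0],[0,0,0],[0,0,0],[0,0,0],[0,0,0],[0,0,0],[0,0,0],[0,0,0]],"hand":[-0.1,-0.1,-0.1,-0.1,-0.1,-0.1,-0.1,-0.1,-0.1]}' 25
python3 - <<'E'
from h import *
a,Ka,Ea=snap('scene','s10.png');w,K,E=snap('wrist','w10.png')
p=arm.get_obs()['position'];print(p)
q=p-[0,0,.0116]
def white(I,u0,v0,u1,v1):
    c=np.ascontiguousarray(I[v0:v1,u0:u1]);hsv=cv2.cvtColor(c,cv2.COLOR_RGB2HSV)
    m=cv2.inRange(hsv,(0,0,200),(180,40,255)); return cv2.boundingRect(m),cv2.countNonZero(m)
print('old place scene mean',a[180:192,205:218].mean((0,1)), 'bench ref',a[200:206,235:245].mean((0,1)))
print('scene pred bottom/top of roll',proj(Ka,Ea,q),proj(Ka,Ea,q+[0,0,.06]))
print('wrist near top edge pred',proj(K,E,q+[-.03,0,.06]),'near bottom edge',proj(K,E,q+[-.03,0,0]))
for v in range(160,240,6): print(v,[int(w[v,u].mean()) for u in range(250,400,10)])
c=cv2.imread('pics/s10.png')[int(proj(Ka,Ea,q)[1])-40:int(proj(Ka,Ea,q)[1])+25]
u=int(proj(Ka,Ea,q)[0])
for v in range(0,65,5): print('s',[int(c[v,x].mean()) for x in range(u-25,u+26,5)])
E
```

```text
t: 21.75
position: [0.5054, 0.2822, 0.2229]
tool_rot: [-0.0, 3.137, 0.003]
ft_force: [-0.2, -0.7, -2.4]
grip_width: 0.632
grip_force: 25.0
[0.50368095 0.28139404 0.21907699]
old place scene mean [123.57051282 115.16025641 103.19871795] bench ref [119.11666667 110.85        99.3       ]
scene pred bottom/top of roll [198.36860106 131.81445858] [192.42585608 109.75556113]
wrist near top edge pred [320.46482411 201.23151225] near bottom edge [321.12728965 176.0649048 ]
160 [182, 187, 188, 173, 165, 191, 194, 196, 196, 190, 191, 180, 192, 190, 190]
166 [176, 186, 189, 184, 164, 186, 194, 194, 195, 190, 193, 186, 187, 181, 193]
172 [187, 184, 186, 183, 163, 178, 190, 189, 185, 191, 188, 186, 187, 189, 190]
178 [186, 184, 176, 173, 172, 176, 190, 177, 189, 192, 183, 187, 192, 192, 191]
184 [187, 185, 185, 184, 188, 164, 119, 139, 159, 170, 188, 182, 190, 189, 191]
190 [189, 187, 189, 186, 184, 110, 122, 143, 158, 174, 185, 187, 190, 191, 191]
196 [191, 190, 191, 187, 106, 114, 131, 147, 161, 173, 184, 188, 192, 193, 195]
202 [191, 190, 190, 190, 108, 115, 130, 149, 164, 178, 179, 191, 190,
[... 478 characters left out ...]

s [76, 61, 14, 23, 35, 82, 51, 70, 67, 68, 70]
s [83, 15, 11, 30, 30, 64, 66, 70, 67, 89, 113]
s [103, 60, 6, 111, 107, 77, 73, 71, 112, 112, 112]
s [105, 77, 92, 74, 57, 85, 66, 65, 113, 110, 111]
s [113, 115, 137, 74, 72, 79, 69, 65, 113, 113, 113]
s [112, 114, 115, 102, 95, 90, 70, 75, 114, 111, 110]
s [113, 113, 118, 102, 97, 97, 85, 70, 108, 113, 112]
s [116, 113, 116, 105, 100, 95, 87, 75, 114, 114, 114]
s [114, 115, 117, 110, 98, 98, 87, 75, 115, 115, 114]
s [114, 116, 116, 113, 102, 100, 110, 116, 116, 112, 106]
s [114, 115, 117, 116, 116, 113, 117, 116, 115, 115, 116]
s [119, 118, 117, 116, 117, 117, 117, 116, 115, 116, 116]
s [118, 117, 118, 116, 118, 118, 118, 118, 116, 117, 114]
```

The roll is held and lifted. Carrying it above the rod now.

```bash
python3 -m pendant '{"delta_pos":[[-0.1,-0.446,0],[-0.1,-0.446,0],[-0.1,-0.446,0],[-0.1,-0.446,0],[-0.1,-0.446,0],[-0.1,-0.446,0],[-0.1,-0.446,0],[-0.1,-0.446,0],[-0.1,-0.446,0],[-0.1,-0.446,0]],"rot":[[0,0,0],[0,0,0],[0,0,0],[0,0,0],[0,0,0],[0,0,0],[0,0,0],[0,0,0],[0,0,0],[0,0,0]],"hand":[-0.1,-0.1,-0.1,-0.1,-0.1,-0.1,-0.1,-0.1,-0.1,-0.1]}' 25
python3 - <<'E'
from h import *
for n in'ab':
    o=arm.get_obs();print(o['position'],o['tool_rot'])
    w,K,E=snap('wrist',f'w11{n}.png')
p=o['position'];q=p-[0,0,.0116]
g=w.mean(2)
# left/right edges of near lower side + columns at the centre
print('col 321:',[(v,int(g[v,321]),w[v,321].tolist()) for v in range(168,240,3)])
print('row 212:',[(u,int(g[212,u])) for u in range(265,380,5)])
for dx in(0,.002,.004): print(dx,[proj(K,E,q+[dx+s,0,z]).round(1) for s,z in((-.03,.06),(-.03,0),(-.013,.06))])
print('bottom widths',[proj(K,E,q+[0,s,.06]).round(1) for s in(-.03,.03)])
E
```

```text
t: 22.85
position: [0.5543, 0.0598, 0.2206]
tool_rot: [0.003, -3.141, -0.0]
ft_force: [-0.3, 0.1, -1.6]
grip_width: 0.635
grip_force: 25.0
[0.55431203 0.05983518 0.22063953] [ 2.95984872e-03 -3.14118374e+00 -2.65379403e-04]
[0.55439021 0.05968869 0.22077278] [ 2.63375420e-03 -3.14144868e+00 -1.77181143e-04]
col 321: [(168, 246, [251, 248, 239]), (171, 247, [252, 249, 241]), (174, 243, [249, 245, 235]), (177, 151, [164, 153, 137]), (180, 145, [162, 150, 124]), (183, 147, [164, 151, 127]), (186, 148, [164, 153, 127]), (189, 150, [167, 155, 128]), (192, 152, [170, 157, 131]), (195, 153, [171, 158, 132]), (198, 157, [174, 161, 136]), (201, 152, [169, 157, 131]), (204, 230, [239, 237, 216]), (207, 250, [252, 253, 245]), (210, 250, [252, 253, 245]), (213, 250, [252, 253, 245]), (216, 250, [252, 253, 245]), (219, 215, [228, 224, 193]), (222, 184, [203, 190, 160]), (225, 183, [203, 189, 159]), (228, 184, [203, 190, 160]), (231, 115, [138, 118, 90]), (234, 91, [134, 91, 48]), (237, 95, [138, 96, 52])]
row 212: [(265, 121), (270, 122), (275, 195), (280, 110), (285, 116), (290, 128), (295, 245), (300, 249), (305, 249), (310, 250), (315, 250), (320, 250), (325, 249), (330, 250), (335, 250), (340, 249), (345, 250), (350, 250), (355, 212), (360, 195), (365, 201), (370, 198), (375, 200)]
0 [array([321.1, 203.3]), array([321.6, 177.5]), array([321.1, 238.1])]
0.002 [array([321.1, 207.5]), array([321.6, 180.5]), array([321.1, 242. ])]
0.004 [array([321.1, 211.7]), array([321.6, 183.6]), array([321.1, 245.9])]
bottom widths [array([258.7, 263.1]), array([383.4, 263.5])]
```

The roll sits centred in the grip: edges at v=203.5 and 176 against predictions of 203.3 and 177.5. Now I'll lower it over the rod in stages.

```bash
python3 -m pendant '{"delta_pos":[[-0.0014,-0.004,0],[-0.0014,-0.004,0.02],[-0.0014,-0.004,0.04],[-0.0014,-0.004,0.06],[-0.0014,-0.004,0.075],[-0.0014,-0.004,0.09],[-0.0014,-0.004,0.1],[-0.0014,-0.004,0.11],[-0.0014,-0.004,0.11]],"rot":[[0,0,0],[0,0,0],[0,0,0],[0,0,0],[0,0,0],[0,0,0],[0,0,0],[0,0,0],[0,0,0]],"hand":[-0.1,-0.1,-0.1,-0.1,-0.1,-0.1,-0.1,-0.1,-0.1]}' 25; python3 ok.py && python3 -m pendant '{"delta_pos":[[0,0,0.02],[0,0,0.04],[0,0,0.06],[0,0,0.08],[0,0,0.08]],"rot":[[0,0,0],[0,0,0],[0,0,0],[0,0,0],[0,0,0]],"hand":[-0.1,-0.1,-0.1,-0.1,-0.1]}'
```

```text
t: 23.85
position: [0.555, 0.0568, 0.1652]
tool_rot: [0.0, -3.141, -0.0]
ft_force: [-0.2, 0.5, -0.6]
grip_width: 0.635
grip_force: 25.0
[0.555  0.0568 0.1652] [-0.2  0.5 -0.6]
t: 24.35
position: [0.5541, 0.0568, 0.1239]
tool_rot: [0.0, -3.138, -0.0]
ft_force: [0.6, -0.6, -1.3]
grip_width: 0.633
grip_force: 25.0
```

```bash
python3 -m pendant '{"delta_pos":[[0,0,0.006],[0,0,0.012],[0,0,0.016],[0,0,0.016]],"rot":[[0,0,0],[0,0,0],[0,0,0],[0,0,0]],"hand":[-0.1,-0.1,-0.1,-0.1]}'>/dev/null; python3 ok.py && python3 -m pendant '{"delta_pos":[[0,0,0.002],[0,0,0.004],[0,0,0.004]],"rot":[[0,0,0],[0,0,0],[0,0,0]],"hand":[-0.1,-0.1,-0.1]}'>/dev/null;  python3 ok.py
```

```text
[0.5552 0.0568 0.1178] [-1.   0.5 -0.7]
[0.5553 0.0568 0.1158] [ 0.7  0.6 -0.4]
```

```bash
python3 -m pendant '{"delta_pos":[[0,0,0.002],[0,0,0.004],[0,0,0.004]],"rot":[[0,0,0],[0,0,0],[0,0,0]],"hand":[-0.1,-0.1,-0.1]}'>/dev/null; python3 ok.py && python3 -m pendant '{"delta_pos":[[0,0,0.002],[0,0,0.003],[0,0,0.003]],"rot":[[0,0,0],[0,0,0],[0,0,0]],"hand":[-0.1,-0.1,-0.1]}'>/dev/null;  python3 ok.py
```

```text
[0.5552 0.0568 0.1137] [-0.5 -0.  -0.8]
[0.5552 0.0568 0.1123] [ 0.4  0.2 -2.1]
```

```bash
python3 -m pendant '{"delta_pos":[[0,0,0.001],[0,0,0.002],[0,0,0.002]],"rot":[[0,0,0],[0,0,0],[0,0,0]],"hand":[-0.1,-0.1,-0.1]}'>/dev/null; python3 ok.py;  python3 -m pendant '{"delta_pos":[[0,0,0.001],[0,0,0.002],[0,0,0.002]],"rot":[[0,0,0],[0,0,0],[0,0,0]],"hand":[-0.1,-0.1,-0.1]}'>/dev/null; python3 ok.py
```

```text
[0.5553 0.0568 0.1116] [-1.8 -0.6  0.7]
[0.5554 0.0568 0.1116] [-2.9 -0.2  8.3]
```

The roll touches down at the expected height. Releasing and rising.

```bash
python3 -m pendant '{"delta_pos":[[0,0,0],[0,0,0],[0,0,0],[0,0,0],[0,0,0],[0,0,-0.02],[0,0,-0.06],[0,0,-0.12],[0,0,-0.2],[0,0,-0.3],[0.1,0,-0.36],[0.2,0,-0.36],[0.2,0,-0.36],[0.2,0,-0.36],[0.2,0,-0.36],[0.2,0,-0.36]],"rot":[[0,0,0],[0,0,0],[0,0,0],[0,0,0],[0,0,0],[0,0,0],[0,0,0],[0,0,0],[0,0,0],[0,0,0],[0,0,0],[0,0,0],[0,0,0],[0,0,0],[0,0,0],[0,0,0]],"hand":[-1,-1,-1,-1,-1,-1,-1,-1,-1,-1,-1,-1,-1,-1,-1,-1]}'
python3 - <<'E'
from h import *
for n in('scene','top'):
    I,K,E=snap(n,n+'12.png'); hsv=cv2.cvtColor(np.ascontiguousarray(I),cv2.COLOR_RGB2HSV)
    print(n,'pred roll top c/edges',[proj(K,E,np.array([.555,.0582,.16])+d).round(1) for d in([0,0,0],[.03,0,0],[-.03,0,0],[0,.03,0],[0,-.03,0])],'rod top',proj(K,E,[.555,.0582,.167]).round(1),'bottom',proj(K,E,[.53,.03,.1]).round(0))
    u,v=proj(K,E,[.555,.0582,.16]).astype(int)
    for nm,m in(('white',cv2.inRange(hsv,(0,0,150),(180,60,255))),('orange',cv2.inRange(hsv,(2,180,90),(14,255,255)))):
        s=m[v-30:v+40,u-30:u+30]; _,_,st,cc=cv2.connectedComponentsWithStats(s)
        print(nm,[((x[:2]+[u-30,v-30]).tolist(),x[2:].tolist(),(c+[u-30,v-30]).round(1)) for x,c in zip(st[1:],cc[1:]) if x[4]>7])
E
```

```text
t: 27.85
position: [0.4564, 0.0566, 0.29]
tool_rot: [0.0, -3.141, -0.0]
ft_force: [-0.2, -0.6, 0.4]
grip_width: 1.0
grip_force: 0.0
scene pred roll top c/edges [array([287.4, 167.6]), array([294.9, 160.9]), array([279.6, 174.6]), array([277.2, 163.2]), array([297.9, 172.1])] rod top [287.2 165.3] bottom [292. 197.]
white [([257, 156], [7, 7, 27], array([259.4, 158.8])), ([276, 161], [25, 16, 208], array([287.9, 168.2]))]
orange [([284, 165], [8, 6, 42], array([287.6, 167.6]))]
top pred roll top c/edges [array([296.4, 219.6]), array([296.1, 206.8]), array([296.6, 232.4]), array([283.6, 219.9]), array([309.2, 219.3])] rod top [296.2 219.5] bottom [310. 231.]
white [([266, 189], [58, 25, 252], array([282.4, 199.6])), ([284, 190], [6, 3, 11], array([287. , 190.8])), ([323, 191], [3, 8, 10], array([323.6, 194.3])), ([285, 207], [25, 25, 338], array([296.6, 218.7])), ([272, 213], [21, 29, 82], array([281.4, 231.1])), ([314, 226], [9, 20, 31], array([318. , 236.3])), ([266, 227], [5, 6, 19], array([267.8, 229.4])), ([266, 237], [28, 8, 74], array([277.2, 241.6])), ([296, 242], [10, 4, 19], array([300.9, 243.4]))]
orange [([293, 216], [7, 7, 37], array([295.9, 218.7]))]
```

Both cameras show the roll flat at z≈0.16 and centred on the rod. The rod's top has not moved (v=165 in the scene view, as before). Handing in.

```bash
python3 -c "
from plant import arm; print(arm.finish_job())"
```

```text
the job is handed in; nothing more can be done
None
```

The job is handed in: the rod is home in the largest holder, with at most about 16 N at the wrist in the readings. The roll lies flat over it and is released, after a first grasp closed on nothing, and I did not move the other things on the bench.

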